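Pack the pin gauges into the shuttle tray and index it to its stowed end

TASK

Put every loose pin gauge on the bench into the open shuttle tray while the tray is locked at its loading end, then shut its lid fully. Then pull up the red plunger and twist it so that it stays out, slide the tray right across to its stowed end, and twist the plunger back so that it drops fully in and locks the tray there. Leave the other things on the bench where they are.

Things in the scene. Friction and masses are not known exactly. Their poses are not given: they have to be found in the camera images.
- shuttle_base: fixed aluminium base plate of the gauge shuttle, 286 mm long (its own y) by 150 mm wide, 8 mm thick, with a small bracket for the plunger on the side nearer the robot; origin: middle of its underside on the worktop, z up. Its +x points away from the robot, its +y along the slide towards the loading end; at zero yaw these are the world's x and y.
- shuttle (a joint): the grey tray sliding on the base: 0 = loading end (as found), 0.090 m = stowed end, against its end stop. It moves along the base's -y. About 2 N moves it when it is free; it stays where it is left. Locked by the plunger's pin at either end (1.5 mm play).
- tray_floor (a point): middle of the tray's inside floor, which lies 21 mm over the worktop; axes as the base's. Inside 132 mm (x) by 170 mm (y), walls 5 mm thick, 29 mm deep (rims 50 mm over the worktop). Moves with the tray.
- lid (a joint): the tray's blue lid, 146 mm (x) by 180 mm (y), 6 mm thick, hinged along the tray's far (+x) edge: 0 = shut, lying on the rims; grows as it opens upward and away from the robot, to 1.95 rad at most (standing, leaning back). A stiff hinge: it stays at whatever angle it is left; about 1 to 2 N at the free edge swings it. Push it over from behind and press it down.
- lid_hinge (a point): middle of the lid's hinge line, 71 mm beyond the tray's middle and 53 mm over the worktop; the line runs along the base's y
- lid_edge (a point): middle of the lid's free edge, 144 mm from the hinge line in the lid's mid-plane
- lid_handle (a point): middle of the black handle bar on the lid's outer face, half way between hinge and free edge: a bar 60 mm long (across the hinge line, so along the base's x when shut), 14 mm wide, 12 mm thick, its middle 26 mm off the lid's mid-plane. With the lid shut the bar's top is 85 mm and its underside 73 mm over the worktop (lid's top 56 mm); gripping or pushing it slides the tray.
- plunger_pull (a joint): lift of the spring plunger beside the tray on the robot's side: 0 = down, its pin in one of the tray's lock notches; 0.019 m = highest. The spring presses it down with about 7 to 9 N. The pin leaves the notch at a lift of 7 mm. Over the strip between the notches an untwisted plunger rides 7 mm up and snaps down at a notch.
- plunger_twist (a joint): twist of the plunger: 0 = handle along the base's y (locked position, a cross pin sits in a slot of the collar and blocks turning by more than about 0.2 rad while the lift is under 13 mm); grows counter-clockwise seen from above to a stop at 1.4 rad. Lifted more than 13 mm it turns easily; twisted beyond about 0.6 rad and let go it rests on the collar at a lift of 13 mm and stays out. Twisted back to within 0.15 rad of 0 it drops in again.
- plunger_grip (a point): middle of the plunger's red T-handle: a bar 46 mm long (along its own y), 13 mm wide (own x), 20 mm high, this point 10 mm below its top; when locked it is 70 mm over the worktop and the dark steel collar below reaches up to 54 mm. Turns and rises with the plunger.
- gauge_red: double-ended pin gauge with a dark red hexagonal grip, lying flat: 111 mm long along its own y, 13 mm high. The grip is 15 mm wide and 52 mm long, its middle 6.5 mm from the origin towards the body's own -x (a small lanyard eye is on the +x side); origin on the underside. May be absent.
- gauge_green: double-ended pin gauge with a green hexagonal grip, lying flat: 100 mm long along its own y, 13 mm high. The grip is 15 mm wide and 44 mm long, its middle 6.5 mm from the origin towards the body's own -x (a small lanyard eye is on the +x side); origin on the underside. May be absent.
- gauge_pink: double-ended pin gauge with a pink hexagonal grip, lying flat: 109 mm long along its own y, 13 mm high. The grip is 15 mm wide and 50 mm long, its middle 6.5 mm from the origin towards the body's own -x (a small lanyard eye is on the +x side); origin on the underside. May be absent.
- gauge_tan: double-ended pin gauge with a tan (beige) hexagonal grip, lying flat: 97 mm long along its own y, 13 mm high. The grip is 15 mm wide and 44 mm long, its middle 6.5 mm from the origin towards the body's own -x (a small lanyard eye is on the +x side); origin on the underside. May be absent.
- ring_small: plain grey steel setting ring, 42 mm across, 16 mm high; origin under its middle. Not part of the job.
- ring_large: plain grey steel setting ring, 52 mm across, 18 mm high; origin under its middle. Not part of the job.
- thumb_knob: beige spare thumb knob standing on its seat, 48 mm across, 39 mm high; origin under its middle. Not part of the job.
- yellow_plug: yellow plug with black ends, 60 mm long, 33 mm high; origin under its middle. Not part of the job.
- feeler: closed steel feeler gauge set, 104 mm long (along its own y), 15 mm high; origin under its middle. Not part of the job.
- caliper: digital calliper lying flat, 223 mm long (along its own y), 71 mm wide, 16 mm high; origin under its middle. Not part of the job.

How it is judged:
On the way, in this order (a step that is already met when the one before it is completed fails the run):
1. all present gauges lie in the tray, at the loading end (x of gauge_red in the frame of tray_floor between -0.068 and 0.068 m and y of gauge_red in the frame of tray_floor between -0.087 and 0.087 m and z of gauge_red in the frame of tray_floor between -0.006 and 0.03 m and x of gauge_green in the frame of tray_floor between -0.068 and 0.068 m and y of gauge_green in the frame of tray_floor between -0.087 and 0.087 m and z of gauge_green in the frame of tray_floor between -0.006 and 0.03 m and x of gauge_pink in the frame of tray_floor between -0.068 and 0.068 m and y of gauge_pink in the frame of tray_floor between -0.087 and 0.087 m and z of gauge_pink in the frame of tray_floor between -0.006 and 0.03 m and x of gauge_tan in the frame of tray_floor between -0.068 and 0.068 m and y of gauge_tan in the frame of tray_floor between -0.087 and 0.087 m and z of gauge_tan in the frame of tray_floor between -0.006 and 0.03 m and value of joint shuttle below 0.02 m and value of joint lid above 0.3 rad), for 0.2 s.
2. the lid is shut over them, tray still at the loading end (x of gauge_red in the frame of tray_floor between -0.068 and 0.068 m and y of gauge_red in the frame of tray_floor between -0.087 and 0.087 m and z of gauge_red in the frame of tray_floor between -0.006 and 0.03 m and x of gauge_green in the frame of tray_floor between -0.068 and 0.068 m and y of gauge_green in the frame of tray_floor between -0.087 and 0.087 m and z of gauge_green in the frame of tray_floor between -0.006 and 0.03 m and x of gauge_pink in the frame of tray_floor between -0.068 and 0.068 m and y of gauge_pink in the frame of tray_floor between -0.087 and 0.087 m and z of gauge_pink in the frame of tray_floor between -0.006 and 0.03 m and x of gauge_tan in the frame of tray_floor between -0.068 and 0.068 m and y of gauge_tan in the frame of tray_floor between -0.087 and 0.087 m and z of gauge_tan in the frame of tray_floor between -0.006 and 0.03 m and value of joint shuttle below 0.02 m and value of joint lid below 0.05 rad), for 0.2 s.
3. the plunger is pulled up and twisted to stay out (value of joint shuttle below 0.02 m and value of joint lid below 0.06 rad and value of joint plunger_pull above 0.01 m and value of joint plunger_twist above 0.6 rad), for 0.2 s.
4. the tray is slid towards the stowed end with the plunger out (value of joint lid below 0.06 rad and value of joint shuttle above 0.05 m and value of joint plunger_pull above 0.005 m), for 0.1 s.
At the end, for the whole second after the job is handed in: Every present gauge lies in the tray, the lid is shut (under 0.05 rad), the tray is at the stowed end (beyond 86 mm of its 90 mm) and the plunger is down in its notch (lift under 3 mm, twist under 0.22 rad) (x of gauge_red in the frame of tray_floor between -0.068 and 0.068 m and y of gauge_red in the frame of tray_floor between -0.087 and 0.087 m and z of gauge_red in the frame of tray_floor between -0.006 and 0.03 m and x of gauge_green in the frame of tray_floor between -0.068 and 0.068 m and y of gauge_green in the frame of tray_floor between -0.087 and 0.087 m and z of gauge_green in the frame of tray_floor between -0.006 and 0.03 m and x of gauge_pink in the frame of tray_floor between -0.068 and 0.068 m and y of gauge_pink in the frame of tray_floor between -0.087 and 0.087 m and z of gauge_pink in the frame of tray_floor between -0.006 and 0.03 m and x of gauge_tan in the frame of tray_floor between -0.068 and 0.068 m and y of gauge_tan in the frame of tray_floor between -0.087 and 0.087 m and z of gauge_tan in the frame of tray_floor between -0.006 and 0.03 m and value of joint lid below 0.05 rad and value of joint shuttle above 0.086 m and value of joint plunger_pull below 0.003 m and value of joint plunger_twist below 0.22 rad); the robot touches nothing.
It fails at once if a bystander (setting ring, thumb knob, yellow plug, feeler gauge set, calliper) is shifted by more than 5 cm (distance of any of ring_small, ring_large, thumb_knob, yellow_plug, feeler, caliper from where it was at the start of the episode above 0.05 m).
Of gauge_red, gauge_green, gauge_pink, gauge_tan only 3 to 4 are there at a start; the rules pass over those that are not, and their reading is None.
At some moment in a run one of gauge_red, gauge_green, gauge_pink, gauge_tan may be knocked a few centimetres aside while the robot is not near it.
Once in a run the grip may slacken for a moment while it holds something.
It also fails if it takes over 208 s, if anything falls off the work surface, if the arm or the gripper's body presses on something with over 40 N, if the wrist force passes 120 N, or if a joint passes its speed limit or range.

ROBOT

A 6-joint arm with a two-finger parallel gripper is mounted at the origin on a cart in front of the work surface, level with it; the furniture and walls round the work are solid. World frame = base frame: x ahead of the robot, y to its left, z up, the work surface at z = 0. Lengths are in m, angles in rad, forces in N, time in s.
With the tool pointing down it reaches from about 0.35 to 0.775 m from the base axis. Payload 7.3 kg.
Tool frame: the origin (TCP) lies at the centre of the arm's flange, where the gripper is bolted on; the fingertips stand 178 mm ahead of it and the grasp point (between the pads) lies 159 mm ahead of it; z points along the fingers, y is the line along which they close (so a half turn about z gives the same grasp; the last joint's range is limited). The gripper opens to 92 mm and grips with 3 to 60 N. Pads are 19 mm wide; open, the fingers measure 130 mm over their backs; the gripper's body (75 mm by 190 mm) begins 47 mm behind the grasp point.
Start: joints at [-1.315, 0.342, 1.524, -0, 1.275, -0.146], TCP at [0.205, -0.483, 0.405] pointing down, gripper open.
Joint ranges: [-2.53, 2.53], [-0.77, 2.02], [0.04, 2.7], [-1, 4.14], [0.28, 2.66], [-3.11, 3.11]. Speed limits (rad/s): [2.57, 2.57, 3.14, 3.14, 3.14, 3.14].

INTERFACE

Orientations are given as [roll, pitch, yaw] about the fixed x, y, z axes, in that order (R = Rz(yaw) Ry(pitch) Rx(roll)).
In Python, from cell import telemetry, vision, ticket gives the robot as it stands.
- The arm moves only by the shell command python3 -m crank 'ROWS' [FORCE]. ROWS is JSON, a list of rows, each a list of 5 numbers: the gripper command: -1 is shut, 1 is fully open, values between are in proportion, then the shift along the tool's x, y, z in mm, then the turn about the tool's z in rad. In form: [[fingers, dx, dy, dz, roll], ...]. A call has 1 to 12 rows; each row is the pose to reach, as a shift and turn from the pose commanded when the call began, along the tool's axes at that moment; what a row does not reach only later rows make up. A row lasts 1/12 s, in which the tool goes at most 41.7 mm and 7.16 degrees, less where a joint would pass 70% of its speed; a pose out of reach is approached as far as the arm can. A call with a gripper value outside its range is refused whole. The fingers move at their own pace and stop on an object; FORCE is the grip in N (left out, the last holds). Time passes only in rows, so rows that repeat a pose let the fingers close. It gives the time, the measured TCP pose, the force, the opening and the grip force at its end, in the units of the state.
- telemetry.observe(): the state, without advancing time (a new reading comes with each control period).
- vision.read_camera(name): name is "scene" or "top"; returns (picture, depth): 400x640x3 uint8, red, green, blue; 400x640 float32, m along the optical axis (not along the pixel's ray), 0 where there is no reading.
- vision.get_calibration(name): a dict with "camera_matrix" (3x3 intrinsics, pixels), "dist" ([k1, k2, p1, p2, k3] as OpenCV has them; the pictures are not rectified), "rvec" (rotation vector, rad) and "tvec" (3), from world to camera coordinates, as OpenCV has them. Camera axes: x right, y down, z forward; pixel columns grow to the right and rows downward; lengths in m; the calibration is good to about 2 mm. A picture is of the moment at which its call begins. get_calibration takes no time and is no camera call.
- ticket.hand_in(): hands the job in; it is judged then, once.
The state is a dict: "time": time; "qpos": joint angles; "qvel": joint speeds; "joint_efforts": joint torques, N m; "tool_pos": TCP position; "tool_rot": TCP orientation; "contact_force": force on the tool from outside, world axes, zero at the start; "torque": the same for the moment, N m; "opening": finger opening in m; "grip_force": force on a finger pad.
Only numpy, scipy, OpenCV 4.12 (cv2) and the standard library are available. Lean on these libraries where they do the work, as an engineer would, in place of code of your own. Each camera call takes 0.05 s, during which the arm holds its last target. There are 200 camera calls.

## Working session

There is one attempt and no reset: what is moved stays moved. The work goes in short steps, Python scripts to look and compute and a shell command to move; the robot and the scene stay as the last step left them, time stands still between calls to the robot, and variables do not carry over. Pictures are saved under pics/ and viewed, at most 18 in all, crops included, and the job is handed in when it is done.

```bash
mkdir -p pics; ls
cat > h.py <<'E'
import numpy as np, cv2
from cell import telemetry, vision, ticket
from scipy.spatial.transform import Rotation as R
def shot(cam,fn):
    p,d=vision.read_camera(cam); np.savez('pics/'+fn+'.npz',p=p,d=d)
    cv2.imwrite('pics/'+fn+'.png',p[:,:,::-1]); return p,d
def cal(cam):
    c=vision.get_calibration(cam); return [np.array(c[k],float) for k in('camera_matrix','dist','rvec','tvec')]
def world(cam,px,z=None,d=None):
    K,D,r,t=cal(cam); Rm=cv2.Rodrigues(r)[0]; t=t.reshape(3)
    u=cv2.undistortPoints(np.array(px,float).reshape(-1,1,2),K,D).reshape(-1,2)
    ray=np.c_[u,np.ones(len(u))]
    o=-Rm.T@t; w=ray@Rm
    if d is None: s=(np.broadcast_to(z,len(u))-o[2])/w[:,2]
    else: s=np.array([d[int(round(b)),int(round(a))] for a,b in np.array(px).reshape(-1,2)])
    return o+w*s[:,None]
def grasp():
    s=telemetry.observe(); Rm=R.from_euler('xyz',s['tool_rot']).as_matrix()
    return np.array(s['tool_pos'])+Rm[:,2]*.159, Rm, s
def to(g,yaw=None):
    "tool-axis shift mm for grasp point to world g; turn so tool y is at world angle yaw"
    p,Rm,s=grasp(); d=Rm.T@(np.array(g)-p)*1000
    a=np.arctan2(Rm[1,1],Rm[0,1]); out=[round(x) for x in d]
    if yaw is not None:
        e=(yaw-a+np.pi/2)%np.pi-np.pi/2
        out.append(round(-e if Rm[2,2]<0 else e,3))
    return out
E
python3 - <<'E'
from h import *
for c in('top','scene'): shot(c,c+'0')
p,Rm,s=grasp();print(p,Rm,s)
E
```

```text
pics
[ 0.20525013 -0.48285579  0.24513422] [[ 9.20355305e-01  3.91083101e-01 -3.47888641e-04]
 [ 3.91083208e-01 -9.20354391e-01  1.31105777e-03]
 [ 1.92551701e-04 -1.34269238e-03 -9.99999080e-01]] {'time': 0.1, 'qpos': array([-1.31499425e+00,  3.42635146e-01,  1.52489147e+00, -5.06203485e-06,
        1.27542246e+00, -1.46004829e-01]), 'qvel': array([-1.15856619e-03, -6.32173195e-04, -1.90475687e-04, -7.00170805e-05,
       -2.84231390e-04, -5.08811223e-04]), 'joint_efforts': array([ 1.34532656e-03, -4.32002413e+01, -2.44695532e+01,  7.18681561e-02,
        5.26840962e-02, -4.20580682e-05]), 'tool_pos': array([ 0.20530545, -0.48306425,  0.40413408]), 'tool_rot': array([-3.14024996e+00, -1.92551702e-04,  4.01808252e-01]), 'contact_force': array([0.64646583, 0.20079585, 0.09404607]), 'torque': array([ 0.00056143, -0.05650808, -0.0753396 ]), 'grip_force': 0.0, 'opening': 0.09198721690230052}
```

View pics/top0.png

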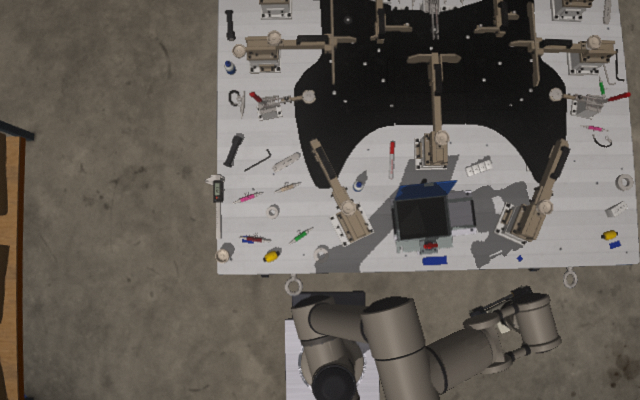

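View pics/scene0.png

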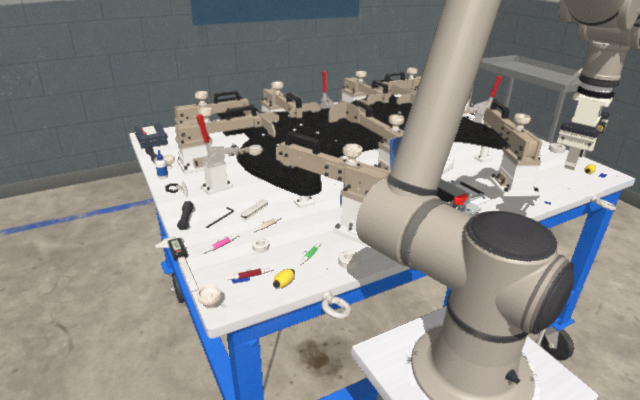

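Run:
```python
from h import *
p=np.load('pics/top0.npz')['p'];d=np.load('pics/top0.npz')['d']
im=p[:,:,::-1]
cv2.imwrite('pics/cl.png',cv2.resize(im[170:270,210:343],None,fx=6,fy=6,interpolation=cv2.INTER_CUBIC))
cv2.imwrite('pics/cr.png',cv2.resize(im[170:270,375:508],None,fx=6,fy=6,interpolation=cv2.INTER_CUBIC))
for q in [(247,196),(288,186),(255,239),(301,235),(421,218),(429,245),(392,160),(596,128)]: print(q,world('top',[q],d=d)[0].round(3))
```

```text
(247, 196) [0.573 0.279 0.013]
(288, 186) [0.605 0.138 0.01 ]
(255, 239) [0.425 0.252 0.021]
(301, 235) [0.436 0.096 0.012]
(421, 218) [ 0.485 -0.314  0.023]
(429, 245) [ 0.393 -0.327  0.079]
(392, 160) [ 0.687 -0.221  0.022]
(596, 128) [ 0.794 -0.964  0.016]
```

View pics/cl.png

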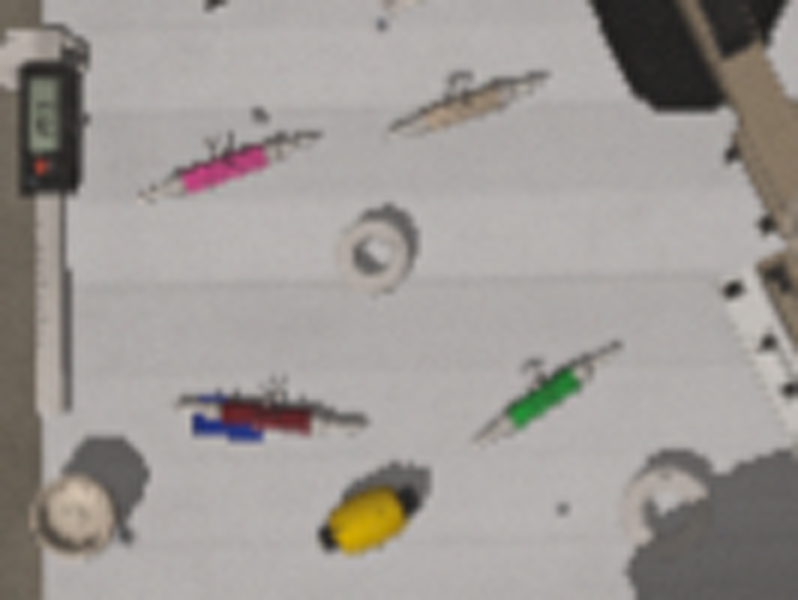

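View pics/cr.png

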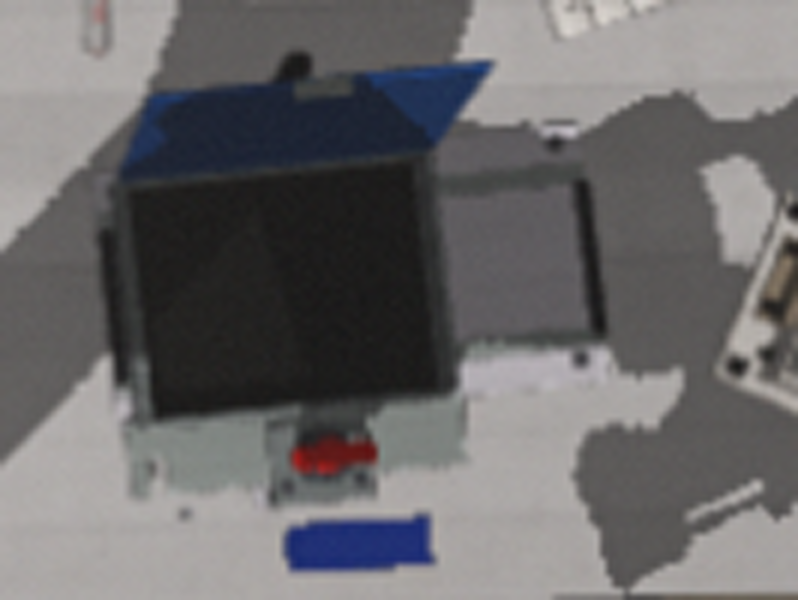

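Run:
```python
from h import *
d=np.load('pics/top0.npz')['d']
f=lambda P,ox,oy:(np.array(P,float)+.5)/6-.5+[ox,oy]
for n,a in dict(pink=[(183,182),(267,157)],tan=[(425,122),(505,97)],green=[(510,418),(580,380)],red=[(222,410),(310,422)],pinktips=[(140,198),(322,134)],tantips=[(390,131),(548,74)],greentips=[(474,439),(622,345)],redtips=[(180,400),(368,422)]).items():
    w=world('top',f(a,210,170),z=.008); v=w[1]-w[0]; print(n,w.mean(0).round(4),'len',np.linalg.norm(v).round(4),'yaw',np.arctan2(v[1],v[0]).round(3))
w=world('top',f([(130,190),(415,163),(440,390),(157,417)],375,170),z=.05);print(w.round(4),w.mean(0))
print([np.linalg.norm(w[i]-w[i-1]).round(4) for i in range(4)],[np.arctan2(*(w[i]-w[j])[:2]).round(3) for i,j in((0,1),(3,2))],[np.arctan2(*(w[i]-w[j])[1::-1]).round(3) for i,j in((0,3),(1,2))])
w=world('top',f([(293,456),(376,453)],375,170),z=.078);print('pl',w,w.mean(0))
# blue heights
print('blue',world('top',f([(225,428),(245,434),(265,415),(235,400)],210,170),d=d).round(4))
print('blue2',world('top',f([(360,545),(350,85)],375,170),d=d).round(4))
for q in [(75,510),(370,520),(378,250),(665,505)]: print(world('top',f([q],210,170),z=.02)[0].round(3))
```

```text
pink [0.5675 0.2795 0.008 ] len 0.0503 yaw -1.301
tan [0.5992 0.1411 0.008 ] len 0.0481 yaw -1.286
green [0.4326 0.098  0.008 ] len 0.0453 yaw -1.093
red [0.4259 0.2574 0.008 ] len 0.0509 yaw -1.724
pinktips [0.5694 0.276  0.008 ] len 0.1108 yaw -1.252
tantips [0.6032 0.1387 0.008 ] len 0.0963 yaw -1.243
greentips [0.4365 0.0962 0.008 ] len 0.0998 yaw -1.024
redtips [0.4286 0.2529 0.008 ] len 0.1084 yaw -1.705
[[ 0.5422 -0.2274  0.05  ]
 [ 0.5543 -0.389   0.05  ]
 [ 0.4265 -0.3986  0.05  ]
 [ 0.415  -0.2387  0.05  ]] [ 0.48450118 -0.31342024  0.05      ]
[np.float64(0.1276), np.float64(0.1621), np.float64(0.1281), np.float64(0.1603)] [np.float64(-0.075), np.float64(-0.072)] [np.float64(0.089), np.float64(0.075)]
pl [[ 0.39186892 -0.30881562  0.078     ]
 [ 0.39243737 -0.35486369  0.078     ]] [ 0.39215315 -0.33183966  0.078     ]
blue [[0.4194 0.2802 0.0133]
 [0.4159 0.2702 0.0037]
 [0.4264 0.2574 0.0123]
 [0.4354 0.2758 0.0029]]
blue2 [[ 0.3394 -0.3609  0.0028]
 [ 0.5819 -0.3199  0.2027]]
[0.374 0.365 0.02 ]
[0.366 0.198 0.02 ]
[0.519 0.191 0.02 ]
[0.371 0.031 0.02 ]
```

Run:
```python
from h import *
d=np.load('pics/top0.npz')['d']
uu,vv=np.meshgrid(np.arange(220,520),np.arange(130,272)); q=np.c_[uu.ravel(),vv.ravel()]
w=world('top',q,d=d); w=w[d[q[:,1],q[:,0]]>0]
xs=np.arange(.35,.85,.05)
print('x',xs.round(2))
for y in np.arange(.35,-.6,-.05):
    print(round(y,2),[int(1000*max(w[(abs(w[:,0]-x-.025)<.025)&(abs(w[:,1]-y+.025)<.025)][:,2],default=0)) for x in xs])
print(to([.45,-.2,.25],.077-1.02+np.pi/2), to([.4345,.097,.15],-1.05+np.pi/2))
```

```text
x [0.35 0.4  0.45 0.5  0.55 0.6  0.65 0.7  0.75 0.8 ]
0.35 [45, 15, 11, 11, 18, 11, 33, 33, 37, 6]
0.3 [11, 20, 10, 10, 20, 11, 13, 17, 25, 9]
0.25 [40, 22, 22, 27, 20, 12, 12, 21, 10, 7]
0.2 [45, 13, 18, 28, 20, 14, 24, 11, 10, 3]
0.15 [11, 19, 14, 13, 17, 21, 24, 20, 11, 4]
0.1 [23, 23, 17, 13, 12, 104, 103, 178, 100, 0]
0.05 [27, 13, 11, 10, 108, 221, 224, 214, 103, 0]
0.0 [29, 121, 232, 228, 183, 224, 211, 105, 99, 0]
-0.05 [18, 185, 229, 229, 176, 100, 100, 104, 99, 0]
-0.1 [10, 183, 185, 121, 93, 101, 11, 80, 99, 0]
-0.15 [12, 16, 11, 12, 14, 11, 17, 12, 72, 0]
-0.2 [34, 54, 60, 86, 201, 25, 23, 27, 14, 0]
-0.25 [32, 55, 32, 62, 205, 144, 11, 13, 9, 0]
-0.3 [89, 62, 37, 33, 204, 150, 154, 198, 192, 0]
-0.35 [79, 54, 45, 57, 201, 11, 152, 198, 195, 0]
-0.4 [29, 59, 58, 58, 17, 13, 28, 12, 8, 0]
-0.45 [12, 20, 25, 26, 22, 19, 21, 13, 10, 0]
-0.5 [11, 15, 16, 17, 14, 42, 49, 14, 15, 0]
-0.55 [17, 164, 39, 9, 10, 35, 53, 8, 87, 0]
[336, -165, -5, np.float64(1.345)] [438, -444, 96, np.float64(1.452)]
```

```bash
cat >> h.py <<'E'
def plan(*wps):
    "successive (grasp xyz, yaw of tool y or None): row values for each call, from where the last ended"
    p,Rm,s=grasp(); Q=s['qpos'][5]; y=np.arctan2(Rm[1,1],Rm[0,1]); b0=s['qpos'][0]
    for g,yw in wps:
        b=np.arctan2(g[1],g[0]); e=0
        if yw is not None:
            c=[yw+k*np.pi for k in range(-3,4)]; c=[v for v in c if abs(b-v)<2.6]
            e=min(c,key=lambda v:abs(v-y))-y
        d=Rm.T@(np.array(g)-p)*1000
        print('shift',d.round().astype(int).tolist(),'roll',round(-e,2),'dist',round(np.linalg.norm(d)),'rows>=',max(round(np.linalg.norm(d)/41.7+.5),round(abs(e)/.125+.5)))
        Rm=R.from_euler('z',e).as_matrix()@Rm; p=np.array(g); y+=e
G=dict(pink=(.569,.278,-1.27),tan=(.601,.140,-1.26),green=(.4345,.097,-1.05),red=(.427,.255,-1.71))
TY=.077; TC=np.array([.4845,-.3134])
def tray(x,y,z): c,s=np.cos(TY),np.sin(TY); return [TC[0]+c*x-s*y,TC[1]+s*x+c*y,z]
E
python3 - <<'E'
from h import *
q=G['green'];w=q[2]+np.pi/2
plan(([.42,-.2,.30],w-1),([q[0],q[1],.30],w),([q[0],q[1],.022],w))
E
```

```text
shift [308, -176, -55] roll -0.69 dist 359 rows>= 9
shift [270, -124, 0] roll -1.0 dist 297 rows>= 8
shift [0, 0, 278] roll -0.0 dist 278 rows>= 7
```

```bash
python3 -m crank '[[0.1,308,-176,-55,-0.69],[0.1,308,-176,-55,-0.69],[0.1,308,-176,-55,-0.69],[0.1,308,-176,-55,-0.69],[0.1,308,-176,-55,-0.69],[0.1,308,-176,-55,-0.69],[0.1,308,-176,-55,-0.69],[0.1,308,-176,-55,-0.69],[0.1,308,-176,-55,-0.69],[0.1,308,-176,-55,-0.69],[0.1,308,-176,-55,-0.69]]' 30
python3 -m crank '[[0.1,270,-124,0,-1],[0.1,270,-124,0,-1],[0.1,270,-124,0,-1],[0.1,270,-124,0,-1],[0.1,270,-124,0,-1],[0.1,270,-124,0,-1],[0.1,270,-124,0,-1],[0.1,270,-124,0,-1],[0.1,270,-124,0,-1],[0.1,270,-124,0,-1]]'
python3 - <<'E'
from h import *
q=G['green'];w=q[2]+np.pi/2
print(grasp()[0],grasp()[2]['qpos'])
plan(([q[0],q[1],.15],w),([q[0],q[1],.022],w))
E
```

```text
time: 1.02
tool_pos: [0.4205, -0.1996, 0.4596]
tool_rot: [-3.141, 0.0, 1.095]
contact_force: [0.2, 0.6, 0.0]
opening: 0.0505
grip_force: 0.0
time: 1.85
tool_pos: [0.4344, 0.0952, 0.4593]
tool_rot: [-3.14, 0.0, 2.088]
contact_force: [0.1, 0.3, 0.1]
opening: 0.0505
grip_force: 0.0
[0.43425468 0.09510203 0.30027092] [ 4.34806100e-02  1.51629941e-01  1.62731522e+00 -9.00495299e-04
  1.36358530e+00 -4.73647563e-01]
shift [2, 1, 150] roll -0.0 dist 150 rows>= 4
shift [0, 0, 128] roll -0.0 dist 128 rows>= 4
```

```bash
python3 -m crank '[[0.1,0,0,150,0],[0.1,0,0,220,0],[0.1,0,0,220,0],[0.1,0,0,240,0],[0.1,0,0,260,0],[0.1,0,0,278,0],[0.1,0,0,278,0],[0.1,0,0,278,0],[0.1,0,0,278,0],[0.1,0,0,278,0],[0.1,0,0,278,0]]'
python3 -m crank '[[-1,0,0,0,0],[-1,0,0,0,0],[-1,0,0,0,0],[-1,0,0,0,0],[-1,0,0,0,0],[-1,0,0,0,0],[-1,0,0,0,0],[-1,0,0,0,0]]'
python3 - <<'E'
from h import *
print(grasp()[0]);q=G['green'];w=q[2]+np.pi/2
plan(([q[0],q[1],.31],w),(tray(0,0,.31),TY+np.pi/2))
shot('top','t1')
E
```

```text
time: 2.77
tool_pos: [0.4347, 0.0945, 0.1818]
tool_rot: [3.142, 0.0, 2.087]
contact_force: [-0.5, -0.8, -0.4]
opening: 0.0506
grip_force: 0.0
time: 3.43
tool_pos: [0.4344, 0.0961, 0.1818]
tool_rot: [3.141, 0.0, 2.092]
contact_force: [0.2, 0.2, 0.8]
opening: 0.0127
grip_force: 30.0
[0.43449482 0.09606812 0.02277754]
shift [1, 1, -287] roll 0.0 dist 287 rows>= 7
shift [-381, -161, 0] roll -1.13 dist 413 rows>= 10
```

```bash
python3 -m crank '[[-1,0,0,-40,0],[-1,0,0,-120,0],[-1,0,0,-287,0],[-1,0,0,-287,0],[-1,0,0,-287,0],[-1,0,0,-287,0],[-1,0,0,-287,0],[-1,0,0,-287,0],[-1,0,0,-287,0],[-1,0,0,-287,0]]'
python3 -m crank '[[-1,-381,-161,0,-1.13],[-1,-381,-161,0,-1.13],[-1,-381,-161,0,-1.13],[-1,-381,-161,0,-1.13],[-1,-381,-161,0,-1.13],[-1,-381,-161,0,-1.13],[-1,-381,-161,0,-1.13],[-1,-381,-161,0,-1.13],[-1,-381,-161,0,-1.13],[-1,-381,-161,0,-1.13],[-1,-381,-161,0,-1.13],[-1,-381,-161,0,-1.13]]'
python3 - <<'E'
from h import *
print(grasp()[0],grasp()[2]['qpos'],grasp()[2]['opening']);w=TY+np.pi/2
plan((tray(0,-48,0),w)) if 0 else plan((tray(0,-.048,.12),w),(tray(0,-.048,.048),w))
shot('top','t2')
p=cv2.imread('pics/t2.png');cv2.imwrite('pics/t2c.png',cv2.resize(p[130:270,375:508],None,fx=4,fy=4))
E
```

```text
time: 4.32
tool_pos: [0.434, 0.096, 0.4678]
tool_rot: [-3.14, -0.001, 2.092]
contact_force: [-0.1, 0.3, -1.6]
opening: 0.0129
grip_force: 30.0
time: 5.32
tool_pos: [0.4841, -0.3208, 0.4645]
tool_rot: [3.14, -0.005, -3.066]
contact_force: [-1.0, 1.8, -1.9]
opening: 0.0131
grip_force: 30.0
[ 0.48335107 -0.32065404  0.30554638] [-7.16673669e-01  4.12227573e-01  1.25296327e+00 -2.24171130e-03
  1.48061955e+00 -2.36278761e+00] 0.0131112511275939
shift [-3, -41, 185] roll -0.0 dist 190 rows>= 5
shift [0, 0, 72] roll -0.0 dist 72 rows>= 2
```

View pics/t2c.png

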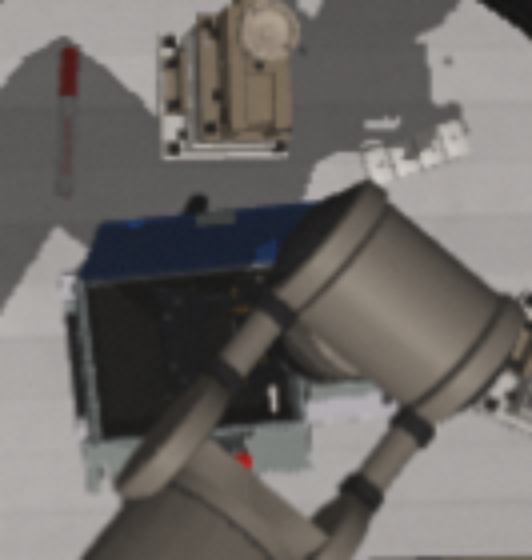

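```bash
python3 -m crank '[[-1,-3,-41,0,0],[-1,-3,-41,0,0],[-1,-3,-41,150,0],[-1,-3,-41,220,0],[-1,-3,-41,240,0],[-1,-3,-41,257,0],[-1,-3,-41,257,0],[-1,-3,-41,257,0],[-1,-3,-41,257,0],[-1,-3,-41,257,0],[-1,-3,-41,257,0]]'
python3 -m crank '[[-0.4,0,0,0,0],[-0.4,0,0,0,0],[-0.4,0,0,0,0],[-0.4,0,0,-20,0],[-0.4,0,0,-40,0],[-0.4,0,0,-262,0],[-0.4,0,0,-262,0],[-0.4,0,0,-262,0],[-0.4,0,0,-262,0],[-0.4,0,0,-262,0],[-0.4,0,0,-262,0],[-0.4,0,0,-262,0]]'
python3 - <<'E'
from h import *
print(grasp()[0]);q=G['tan'];w=q[2]+np.pi/2
plan(([.42,-.05,.33],w),([q[0],q[1],.33],w),([q[0],q[1],.022],w))
E
```

```text
time: 6.28
tool_pos: [0.4911, -0.3551, 0.2127]
tool_rot: [-3.141, 0.0, -3.061]
contact_force: [-0.1, -0.5, 0.3]
opening: 0.0126
grip_force: 30.0
time: 7.28
tool_pos: [0.4903, -0.3548, 0.4807]
tool_rot: [-3.133, 0.008, -3.061]
contact_force: [0.1, -0.7, -0.0]
opening: 0.0274
grip_force: 0.0
[ 0.49166138 -0.35612967  0.32171779]
shift [47, 311, -11] roll 1.34 dist 315 rows>= 11
shift [126, 230, -3] roll -0.0 dist 262 rows>= 7
shift [3, 3, 308] roll -0.0 dist 308 rows>= 8
```

```bash
python3 -m crank '[[0.1,47,311,-11,1.34],[0.1,47,311,-11,1.34],[0.1,47,311,-11,1.34],[0.1,47,311,-11,1.34],[0.1,47,311,-11,1.34],[0.1,47,311,-11,1.34],[0.1,47,311,-11,1.34],[0.1,47,311,-11,1.34],[0.1,47,311,-11,1.34],[0.1,47,311,-11,1.34],[0.1,47,311,-11,1.34],[0.1,47,311,-11,1.34]]'
python3 -m crank '[[0.1,126,230,-3,0],[0.1,126,230,-3,0],[0.1,126,230,-3,0],[0.1,126,230,-3,0],[0.1,126,230,-3,0],[0.1,126,230,-3,0],[0.1,126,230,-3,0],[0.1,126,230,-3,0],[0.1,126,230,-3,0],[0.1,126,230,-3,0],[0.1,126,230,-3,0]]'
python3 - <<'E'
from h import *
print(grasp()[0],grasp()[2]['qpos'][5])
q=G['tan'];w=q[2]+np.pi/2
plan(([q[0],q[1],.022],w))
p,d=shot('top','t3')
cv2.imwrite('pics/t3c.png',cv2.resize(cv2.imread('pics/t3.png')[150:275,205:508],None,fx=2.6,fy=2.6,interpolation=cv2.INTER_CUBIC))
E
```

```text
time: 8.28
tool_pos: [0.4184, -0.0485, 0.4844]
tool_rot: [-3.141, -0.0, 1.878]
contact_force: [-0.0, 0.9, 0.5]
opening: 0.0504
grip_force: 0.0
time: 9.2
tool_pos: [0.5986, 0.1402, 0.4882]
tool_rot: [3.141, 0.0, 1.881]
contact_force: [0.2, -0.4, 0.0]
opening: 0.0507
grip_force: 0.0
[0.59861281 0.14017968 0.32920906] -0.20508793101551936
shift [-1, 2, 307] roll -0.0 dist 307 rows>= 8
```

View pics/t3c.png

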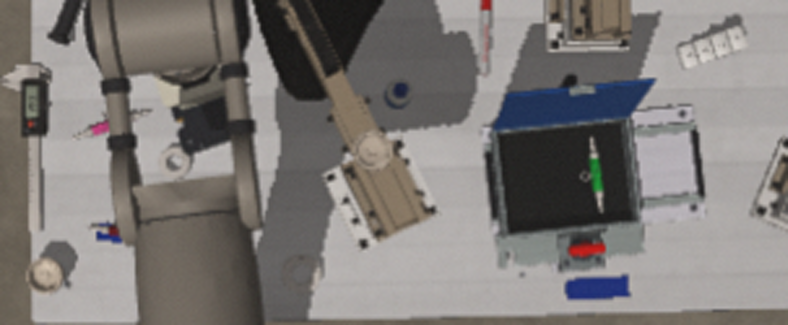

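Green lies in the tray at crop (597,180), parallel to its side walls; pink and red are where they were. Grip tan next.

```bash
python3 -m crank '[[0.1,0,0,200,0],[0.1,0,0,200,0],[0.1,0,0,200,0],[0.1,0,0,200,0],[0.1,0,0,260,0],[0.1,0,0,280,0],[0.1,0,0,300,0],[0.1,0,2,307,0],[0.1,0,2,307,0],[0.1,0,2,307,0],[0.1,0,2,307,0],[0.1,0,2,307,0]]'
python3 -m crank '[[-1,0,0,0,0],[-1,0,0,0,0],[-1,0,0,0,0],[-1,0,0,0,0],[-1,0,0,0,0],[-1,0,0,0,0],[-1,0,0,0,0]]'
python3 -m crank '[[-1,0,0,-40,0],[-1,0,0,-120,0],[-1,0,0,-307,0],[-1,0,0,-307,0],[-1,0,0,-307,0],[-1,0,0,-307,0],[-1,0,0,-307,0],[-1,0,0,-307,0],[-1,0,0,-307,0],[-1,0,0,-307,0]]'
python3 - <<'E'
from h import *
print(grasp()[0]);w=TY+np.pi/2
plan(([.44,-.05,.33],w-.8),(tray(0,-.018,.33),w),(tray(0,-.018,.056),w))
E
```

```text
time: 10.25
tool_pos: [0.6013, 0.1414, 0.1814]
tool_rot: [3.141, 0.0, 1.881]
contact_force: [0.2, 0.2, -0.3]
opening: 0.0503
grip_force: 0.0
time: 10.83
tool_pos: [0.6012, 0.142, 0.1806]
tool_rot: [-3.142, 0.0, 1.882]
contact_force: [-0.8, -0.1, 0.4]
opening: 0.0129
grip_force: 30.0
time: 11.67
tool_pos: [0.601, 0.142, 0.4883]
tool_rot: [3.14, 0.0, 1.882]
contact_force: [-0.2, -0.9, -1.9]
opening: 0.0141
grip_force: 3.0
[0.60128116 0.1420242  0.32933178]
shift [-133, -212, -1] roll -0.54 dist 251 rows>= 7
shift [-221, -181, 0] roll -0.8 dist 285 rows>= 7
shift [0, 0, 274] roll -0.0 dist 274 rows>= 7
```

```bash
python3 -m crank '[[-1,0,0,0,0],[-1,0,0,0,0],[-1,0,0,0,0],[-1,0,0,0,0]]' 40
python3 - <<'E'
from h import *
shot('scene','s4')
cv2.imwrite('pics/s4c.png',cv2.resize(cv2.imread('pics/s4.png')[60:320,130:400],None,fx=2.2,fy=2.2))
E
```

```text
time: 12.0
tool_pos: [0.6013, 0.142, 0.4863]
tool_rot: [-3.139, -0.0, 1.882]
contact_force: [0.4, 0.4, -0.5]
opening: 0.0126
grip_force: 40.0
```

View pics/s4c.png

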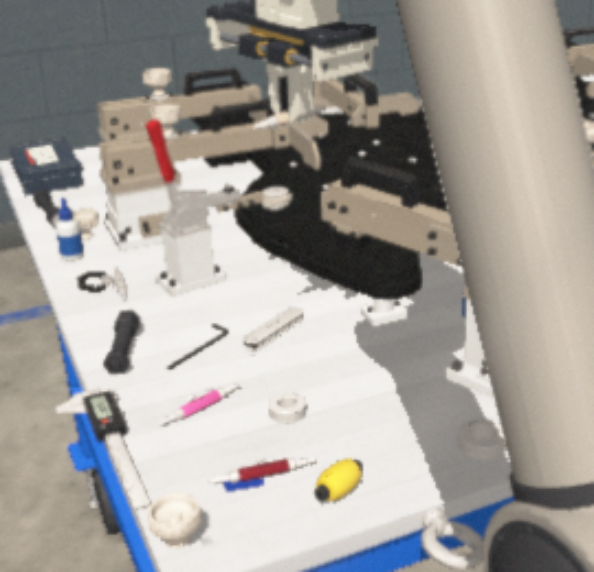

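```bash
python3 -m crank '[[-1,-133,-212,-1,-0.54],[-1,-133,-212,-1,-0.54],[-1,-133,-212,-1,-0.54],[-1,-133,-212,-1,-0.54],[-1,-133,-212,-1,-0.54],[-1,-133,-212,-1,-0.54],[-1,-133,-212,-1,-0.54],[-1,-133,-212,-1,-0.54],[-1,-133,-212,-1,-0.54]]'
python3 -m crank '[[-1,-221,-181,0,-0.8],[-1,-221,-181,0,-0.8],[-1,-221,-181,0,-0.8],[-1,-221,-181,0,-0.8],[-1,-221,-181,0,-0.8],[-1,-221,-181,0,-0.8],[-1,-221,-181,0,-0.8],[-1,-221,-181,0,-0.8],[-1,-221,-181,0,-0.8],[-1,-221,-181,0,-0.8],[-1,-221,-181,0,-0.8]]'
python3 - <<'E'
from h import *
print(grasp()[0],grasp()[2]['opening']);w=TY+np.pi/2
plan((tray(0,-.018,.056),w))
shot('scene','s5');shot('top','t5')
a=cv2.imread('pics/s5.png')[100:300,330:560];b=cv2.imread('pics/t5.png')[150:270,370:508]
cv2.imwrite('pics/s5c.png',np.hstack([cv2.resize(a,(460,400)),cv2.resize(b,(330,400))]))
E
```

```text
time: 12.8
tool_pos: [0.4402, -0.0496, 0.4889]
tool_rot: [3.141, 0.001, 2.421]
contact_force: [-0.2, -0.5, -1.1]
opening: 0.0131
grip_force: 40.0
time: 13.72
tool_pos: [0.4877, -0.3295, 0.4886]
tool_rot: [3.141, -0.0, -3.06]
contact_force: [0.0, -0.2, -1.4]
opening: 0.0126
grip_force: 40.0
[ 0.48767744 -0.32934641  0.3295732 ] 0.012598021828268021
shift [2, -2, 274] roll 0.0 dist 274 rows>= 7
```

View pics/s5c.png

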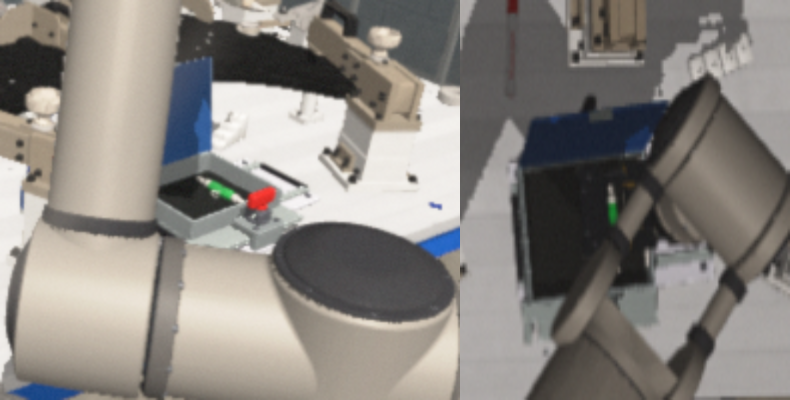

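```bash
python3 -m crank '[[-1,2,-2,160,0],[-1,2,-2,160,0],[-1,2,-2,160,0],[-1,2,-2,160,0],[-1,2,-2,200,0],[-1,2,-2,220,0],[-1,2,-2,235,0],[-1,2,-2,248,0],[-1,2,-2,260,0],[-1,2,-2,266,0],[-1,2,-2,272,0],[-1,2,-2,272,0]]' 30
python3 -m crank '[[-0.4,0,0,0,0],[-0.4,0,0,0,0],[-0.4,0,0,0,0],[-0.4,0,0,-20,0],[-0.4,0,0,-40,0],[-0.4,0,0,-272,0],[-0.4,0,0,-272,0],[-0.4,0,0,-272,0],[-0.4,0,0,-272,0],[-0.4,0,0,-272,0],[-0.4,0,0,-272,0],[-0.4,0,0,-272,0]]'
python3 - <<'E'
from h import *
print(grasp()[0]);q=G['pink'];w=q[2]+np.pi/2
plan(([.44,-.05,.33],w),([q[0],q[1],.33],w),([q[0],q[1],.022],w))
E
```

```text
time: 14.82
tool_pos: [0.4852, -0.3327, 0.2164]
tool_rot: [3.141, -0.0, -3.061]
contact_force: [0.4, 0.3, -0.6]
opening: 0.0132
grip_force: 30.0
time: 15.82
tool_pos: [0.4848, -0.3332, 0.4963]
tool_rot: [-3.132, 0.009, -3.061]
contact_force: [0.9, -0.3, 0.7]
opening: 0.0279
grip_force: 0.0
[ 0.48634847 -0.33462396  0.33735622]
shift [23, 287, 4] roll 1.35 dist 288 rows>= 11
shift [275, 220, -5] roll -0.0 dist 352 rows>= 9
shift [3, 3, 308] roll -0.0 dist 308 rows>= 8
```

```bash
python3 -m crank '[[0.1,23,287,8,1.35],[0.1,23,287,8,1.35],[0.1,23,287,8,1.35],[0.1,23,287,8,1.35],[0.1,23,287,8,1.35],[0.1,23,287,8,1.35],[0.1,23,287,8,1.35],[0.1,23,287,8,1.35],[0.1,23,287,8,1.35],[0.1,23,287,8,1.35],[0.1,23,287,8,1.35],[0.1,23,287,8,1.35]]'
python3 -m crank '[[0.1,275,220,-3,0],[0.1,275,220,-3,0],[0.1,275,220,-3,0],[0.1,275,220,-3,0],[0.1,275,220,-3,0],[0.1,275,220,-3,0],[0.1,275,220,-3,0],[0.1,275,220,-3,0],[0.1,275,220,-3,0],[0.1,275,220,-3,0],[0.1,275,220,-3,0]]'
python3 - <<'E'
from h import *
print(grasp()[0],grasp()[2]['qpos'][5])
q=G['pink'];w=q[2]+np.pi/2
plan(([q[0],q[1],.022],w))
p,d=shot('top','t6');shot('scene','s6')
a=cv2.imread('pics/t6.png')[150:275,205:508];b=cv2.imread('pics/s6.png')[190:320,150:400]
cv2.imwrite('pics/t6c.png',np.vstack([cv2.resize(a,(727,300),interpolation=cv2.INTER_CUBIC),cv2.resize(b,(727,300))[:300]]))
E
```

```text
time: 16.82
tool_pos: [0.4389, -0.049, 0.4806]
tool_rot: [-3.142, 0.0, 1.867]
contact_force: [-0.7, 0.6, -0.7]
opening: 0.0506
grip_force: 0.0
time: 17.73
tool_pos: [0.5678, 0.2794, 0.4825]
tool_rot: [-3.14, 0.001, 1.876]
contact_force: [-0.2, -0.6, -0.6]
opening: 0.0507
grip_force: 0.0
[0.56758886 0.27923703 0.32348443] 0.03116457104016751
shift [-1, 2, 301] roll 0.0 dist 301 rows>= 8
```

View pics/t6c.png

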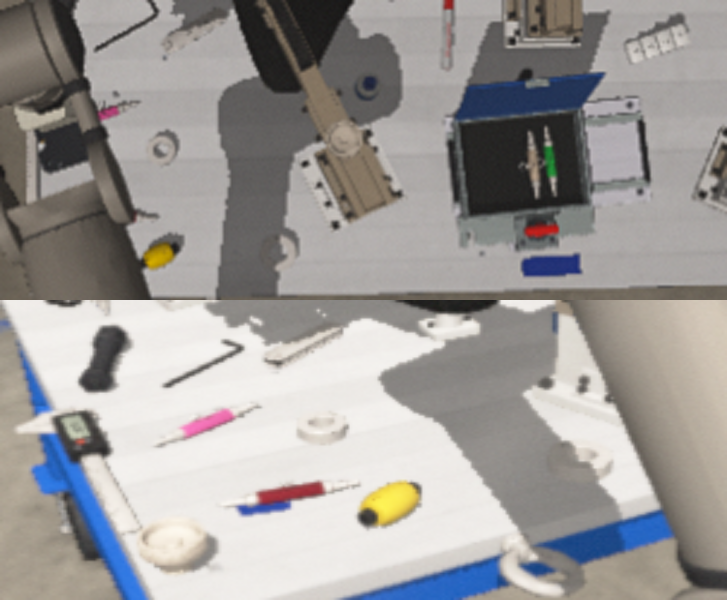

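```bash
python3 -m crank '[[0.1,0,0,200,0],[0.1,0,0,200,0],[0.1,0,0,200,0],[0.1,0,0,200,0],[0.1,0,0,260,0],[0.1,0,0,280,0],[0.1,0,0,295,0],[0.1,0,0,301,0],[0.1,0,0,301,0],[0.1,0,0,301,0],[0.1,0,0,301,0]]'
python3 -m crank '[[-1,0,0,0,0],[-1,0,0,0,0],[-1,0,0,0,0],[-1,0,0,0,0],[-1,0,0,0,0],[-1,0,0,0,0],[-1,0,0,0,0]]'
python3 -m crank '[[-1,0,0,-40,0],[-1,0,0,-120,0],[-1,0,0,-307,0],[-1,0,0,-307,0],[-1,0,0,-307,0],[-1,0,0,-307,0],[-1,0,0,-307,0],[-1,0,0,-307,0],[-1,0,0,-307,0],[-1,0,0,-307,0]]'
python3 - <<'E'
from h import *
print(grasp()[0]);w=TY+np.pi/2
plan(([.44,-.05,.33],w-.8),(tray(0,.013,.33),w),(tray(0,.013,.056),w))
E
```

```text
time: 18.75
tool_pos: [0.5684, 0.278, 0.1845]
tool_rot: [3.139, 0.0, 1.871]
contact_force: [-0.8, 0.8, 0.5]
opening: 0.0508
grip_force: 0.0
time: 19.33
tool_pos: [0.5678, 0.2787, 0.1828]
tool_rot: [3.141, 0.0, 1.872]
contact_force: [0.1, -0.0, 0.9]
opening: 0.0131
grip_force: 30.0
time: 20.17
tool_pos: [0.5676, 0.2786, 0.4903]
tool_rot: [3.14, 0.0, 1.872]
contact_force: [-0.8, 0.8, -2.1]
opening: 0.0134
grip_force: 30.0
[0.56780283 0.27869474 0.33128601]
shift [-276, -220, 1] roll -0.55 dist 353 rows>= 9
shift [-198, -159, 0] roll -0.8 dist 254 rows>= 7
shift [0, 0, 274] roll -0.0 dist 274 rows>= 7
```

```bash
python3 -m crank '[[-1,-276,-220,0,-0.55],[-1,-276,-220,0,-0.55],[-1,-276,-220,0,-0.55],[-1,-276,-220,0,-0.55],[-1,-276,-220,0,-0.55],[-1,-276,-220,0,-0.55],[-1,-276,-220,0,-0.55],[-1,-276,-220,0,-0.55],[-1,-276,-220,0,-0.55],[-1,-276,-220,0,-0.55],[-1,-276,-220,0,-0.55]]'
python3 -m crank '[[-1,-198,-159,0,-0.8],[-1,-198,-159,0,-0.8],[-1,-198,-159,0,-0.8],[-1,-198,-159,0,-0.8],[-1,-198,-159,0,-0.8],[-1,-198,-159,0,-0.8],[-1,-198,-159,0,-0.8],[-1,-198,-159,0,-0.8],[-1,-198,-159,0,-0.8],[-1,-198,-159,0,-0.8],[-1,-198,-159,0,-0.8]]'
python3 - <<'E'
from h import *
print(grasp()[0],grasp()[2]['opening']);w=TY+np.pi/2
plan((tray(0,.013,.056),w))
E
```

```text
time: 21.08
tool_pos: [0.439, -0.0511, 0.488]
tool_rot: [-3.14, -0.003, 2.419]
contact_force: [0.7, 0.7, -0.8]
opening: 0.0127
grip_force: 30.0
time: 22.0
tool_pos: [0.484, -0.2986, 0.4895]
tool_rot: [3.141, -0.0, -3.06]
contact_force: [-0.1, 0.0, -1.0]
opening: 0.013
grip_force: 30.0
[ 0.4839135  -0.29846554  0.33052815] 0.013018735178202727
shift [0, -2, 275] roll 0.0 dist 275 rows>= 7
```

```bash
python3 -m crank '[[-1,0,0,160,0],[-1,0,0,160,0],[-1,0,0,160,0],[-1,0,0,160,0],[-1,0,0,200,0],[-1,0,0,220,0],[-1,0,0,235,0],[-1,0,0,248,0],[-1,0,0,260,0],[-1,0,0,268,0],[-1,0,0,274,0],[-1,0,0,274,0]]' 30
python3 -m crank '[[-0.4,0,0,0,0],[-0.4,0,0,0,0],[-0.4,0,0,0,0],[-0.4,0,0,-20,0],[-0.4,0,0,-40,0],[-0.4,0,0,-272,0],[-0.4,0,0,-272,0],[-0.4,0,0,-272,0],[-0.4,0,0,-272,0],[-0.4,0,0,-272,0],[-0.4,0,0,-272,0],[-0.4,0,0,-272,0]]'
python3 - <<'E'
from h import *
print(grasp()[0]);q=G['red'];w=q[2]+np.pi/2
plan(([.44,-.05,.33],w+.4),([q[0],q[1],.33],w),([q[0],q[1],.022],w))
p,d=shot('top','t7');shot('scene','s7')
a=cv2.imread('pics/t7.png')[150:275,205:508];b=cv2.imread('pics/s7.png')[190:320,150:400]
cv2.imwrite('pics/t7c.png',np.vstack([cv2.resize(a,(727,300),interpolation=cv2.INTER_CUBIC),cv2.resize(b,(727,300))[:300]]))
E
```

```text
time: 23.0
tool_pos: [0.4835, -0.2994, 0.2151]
tool_rot: [3.141, -0.001, -3.061]
contact_force: [-0.1, -0.4, -1.6]
opening: 0.013
grip_force: 30.0
time: 24.0
tool_pos: [0.4833, -0.3001, 0.4952]
tool_rot: [-3.132, 0.009, -3.061]
contact_force: [-0.2, -0.3, 0.2]
opening: 0.0274
grip_force: 0.0
[ 0.48486175 -0.30139505  0.33619206]
shift [25, 254, 4] roll 1.39 dist 255 rows>= 12
shift [298, 66, -3] roll 0.4 dist 305 rows>= 8
shift [3, 3, 308] roll -0.0 dist 308 rows>= 8
```

View pics/t7c.png

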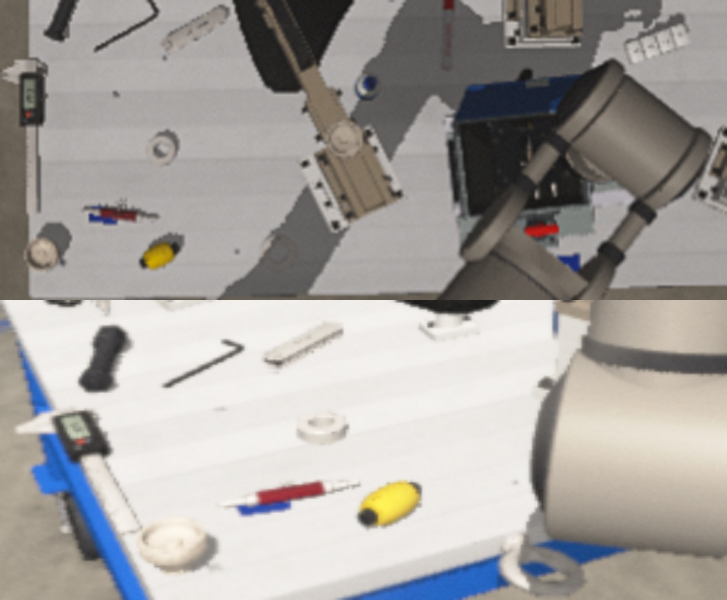

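```bash
python3 -m crank '[[0.1,25,254,8,1.39],[0.1,25,254,8,1.39],[0.1,25,254,8,1.39],[0.1,25,254,8,1.39],[0.1,25,254,8,1.39],[0.1,25,254,8,1.39],[0.1,25,254,8,1.39],[0.1,25,254,8,1.39],[0.1,25,254,8,1.39],[0.1,25,254,8,1.39],[0.1,25,254,8,1.39],[0.1,25,254,8,1.39]]'
python3 -m crank '[[0.1,298,66,-3,0.4],[0.1,298,66,-3,0.4],[0.1,298,66,-3,0.4],[0.1,298,66,-3,0.4],[0.1,298,66,-3,0.4],[0.1,298,66,-3,0.4],[0.1,298,66,-3,0.4],[0.1,298,66,-3,0.4],[0.1,298,66,-3,0.4],[0.1,298,66,-3,0.4],[0.1,298,66,-3,0.4],[0.1,298,66,-3,0.4]]'
python3 - <<'E'
from h import *
print(grasp()[0],grasp()[2]['qpos'][5])
q=G['red'];w=q[2]+np.pi/2
plan(([q[0],q[1],.022],w))
E
```

```text
time: 25.1
tool_pos: [0.438, -0.0489, 0.478]
tool_rot: [-3.139, -0.002, 1.825]
contact_force: [-0.2, -0.7, -1.2]
opening: 0.0502
grip_force: 0.0
time: 26.1
tool_pos: [0.4253, 0.2548, 0.4819]
tool_rot: [-3.14, 0.001, 1.43]
contact_force: [-0.9, -0.3, 0.3]
opening: 0.0505
grip_force: 0.0
[0.42505272 0.25466185 0.3229458 ] 0.5257261560586679
shift [1, 2, 301] roll -0.0 dist 301 rows>= 8
```

```bash
python3 -m crank '[[0.1,0,0,200,0],[0.1,0,0,200,0],[0.1,0,0,200,0],[0.1,0,0,200,0],[0.1,0,0,260,0],[0.1,0,0,280,0],[0.1,0,0,294,0],[0.1,0,0,299,0],[0.1,0,0,299,0],[0.1,0,0,299,0],[0.1,0,0,299,0]]'
python3 -m crank '[[-1,0,0,0,0],[-1,0,0,0,0],[-1,0,0,0,0],[-1,0,0,0,0],[-1,0,0,0,0],[-1,0,0,0,0],[-1,0,0,0,0]]'
python3 -m crank '[[-1,0,0,-40,0],[-1,0,0,-120,0],[-1,0,0,-307,0],[-1,0,0,-307,0],[-1,0,0,-307,0],[-1,0,0,-307,0],[-1,0,0,-307,0],[-1,0,0,-307,0],[-1,0,0,-307,0],[-1,0,0,-307,0]]'
python3 - <<'E'
from h import *
print(grasp()[0]);w=TY+np.pi/2
plan(([.42,-.05,.33],w-.8),(tray(0,.042,.33),w),(tray(0,.042,.056),w))
E
```

```text
time: 27.02
tool_pos: [0.4263, 0.2558, 0.1859]
tool_rot: [3.138, -0.002, 1.431]
contact_force: [0.0, 0.4, 0.7]
opening: 0.0505
grip_force: 0.0
time: 27.6
tool_pos: [0.4251, 0.2559, 0.1838]
tool_rot: [3.141, 0.0, 1.432]
contact_force: [-0.5, -0.3, 3.2]
opening: 0.0131
grip_force: 30.0
time: 28.43
tool_pos: [0.4249, 0.2558, 0.4909]
tool_rot: [3.141, -0.0, 1.432]
contact_force: [0.0, -0.9, -0.6]
opening: 0.0129
grip_force: 30.0
[0.42512213 0.255871   0.33190002]
shift [-304, 37, 2] roll -0.99 dist 306 rows>= 8
shift [-193, -126, 0] roll -0.8 dist 230 rows>= 7
shift [0, 0, 274] roll -0.0 dist 274 rows>= 7
```

```bash
python3 -m crank '[[-1,-304,37,0,-0.99],[-1,-304,37,0,-0.99],[-1,-304,37,0,-0.99],[-1,-304,37,0,-0.99],[-1,-304,37,0,-0.99],[-1,-304,37,0,-0.99],[-1,-304,37,0,-0.99],[-1,-304,37,0,-0.99],[-1,-304,37,0,-0.99],[-1,-304,37,0,-0.99],[-1,-304,37,0,-0.99]]'
python3 -m crank '[[-1,-193,-126,0,-0.8],[-1,-193,-126,0,-0.8],[-1,-193,-126,0,-0.8],[-1,-193,-126,0,-0.8],[-1,-193,-126,0,-0.8],[-1,-193,-126,0,-0.8],[-1,-193,-126,0,-0.8],[-1,-193,-126,0,-0.8],[-1,-193,-126,0,-0.8],[-1,-193,-126,0,-0.8],[-1,-193,-126,0,-0.8]]'
python3 - <<'E'
from h import *
print(grasp()[0],grasp()[2]['opening']);w=TY+np.pi/2
plan((tray(0,.042,.056),w))
E
```

```text
time: 29.35
tool_pos: [0.4195, -0.0517, 0.4884]
tool_rot: [-3.14, -0.004, 2.42]
contact_force: [-0.5, 0.7, -0.2]
opening: 0.0127
grip_force: 30.0
time: 30.27
tool_pos: [0.4818, -0.271, 0.4907]
tool_rot: [3.141, -0.0, -3.062]
contact_force: [-0.2, -0.1, -0.1]
opening: 0.0131
grip_force: 30.0
[ 0.48178375 -0.27094315  0.33171914] 0.013063276887423909
shift [1, -1, 276] roll 0.0 dist 276 rows>= 7
```

```bash
python3 -m crank '[[-1,0,0,160,0],[-1,0,0,160,0],[-1,0,0,160,0],[-1,0,0,160,0],[-1,0,0,200,0],[-1,0,0,220,0],[-1,0,0,235,0],[-1,0,0,248,0],[-1,0,0,260,0],[-1,0,0,268,0],[-1,0,0,275,0],[-1,0,0,275,0]]' 30
python3 -m crank '[[-0.4,0,0,0,0],[-0.4,0,0,0,0],[-0.4,0,0,0,0],[-0.4,0,0,-20,0],[-0.4,0,0,-40,0],[-0.4,0,0,-290,0],[-0.4,0,0,-290,0],[-0.4,0,0,-290,0],[-0.4,0,0,-290,0],[-0.4,0,0,-290,0],[-0.4,0,0,-290,0],[-0.4,0,0,-290,0]]'
python3 -m crank '[[-0.4,0,290,-10,0],[-0.4,0,290,-10,0],[-0.4,0,290,-10,0],[-0.4,0,290,-10,0],[-0.4,0,290,-10,0],[-0.4,0,290,-10,0],[-0.4,0,290,-10,0],[-0.4,0,290,-10,0],[-0.4,0,290,-10,0]]'
python3 - <<'E'
from h import *
p,d=shot('top','t8');print(grasp()[0],grasp()[2]['qpos'])
a=cv2.imread('pics/t8.png')[140:270,375:508]
cv2.imwrite('pics/t8c.png',cv2.resize(a,None,fx=4.5,fy=4.5,interpolation=cv2.INTER_CUBIC))
E
```

```text
time: 31.27
tool_pos: [0.4816, -0.2717, 0.2149]
tool_rot: [3.141, -0.001, -3.061]
contact_force: [-0.2, 0.8, -1.2]
opening: 0.0129
grip_force: 30.0
time: 32.27
tool_pos: [0.4813, -0.2719, 0.5157]
tool_rot: [-3.13, 0.013, -3.061]
contact_force: [0.5, -0.3, 1.4]
opening: 0.0276
grip_force: 0.0
time: 33.02
tool_pos: [0.4579, 0.0186, 0.5164]
tool_rot: [-3.141, 0.002, -3.057]
contact_force: [0.3, -0.3, 0.4]
opening: 0.0276
grip_force: 0.0
[0.45837147 0.01711144 0.35708068] [-1.29617583e-01  1.49662878e-01  1.47608784e+00 -6.20624514e-04
  1.51462177e+00 -1.78261902e+00]
```

View pics/t8c.png

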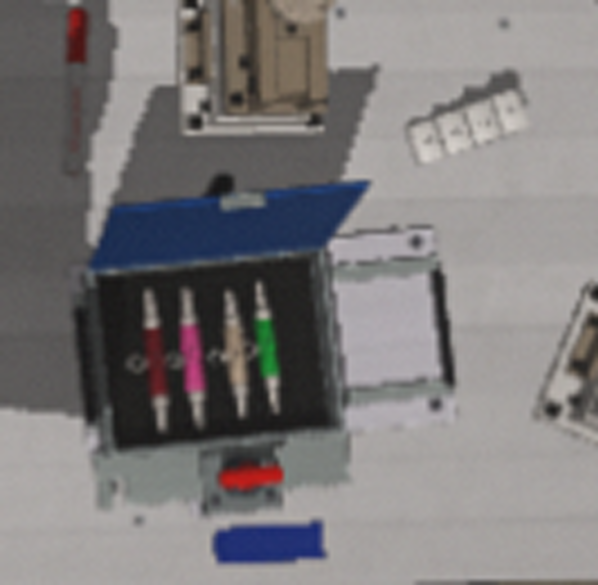

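Run:
```python
from h import *
d=np.load('pics/t8.npz')['d']
f=lambda P:(np.array(P,float)+.5)/4.5-.5+[375,140]
print(world('top',f([(125,212),(240,200),(350,190),(220,187)]),d=d).round(3))
w=TY+np.pi/2
plan((tray(.122,.04,.34),w),(tray(.122,.04,.184),w))
print(-d[0,0], [np.array(tray(0,.04,0))])
```

```text
[[ 0.575 -0.227  0.193]
 [ 0.581 -0.305  0.202]
 [ 0.588 -0.383  0.193]
 [ 0.596 -0.301  0.152]]
shift [-121, -292, 17] roll 0.01 dist 317 rows>= 8
shift [0, 0, 156] roll -0.0 dist 156 rows>= 4
-2.704527 [array([ 0.48142304, -0.27351852,  0.        ])]
```

```bash
python3 -m crank '[[-1,-121,-292,17,0],[-1,-121,-292,17,0],[-1,-121,-292,17,0],[-1,-121,-292,17,0],[-1,-121,-292,17,0],[-1,-121,-292,17,0],[-1,-121,-292,17,0],[-1,-121,-292,17,0],[-1,-121,-292,17,0],[-1,-121,-292,17,0],[-1,-121,-292,17,0]]' 20
python3 -m crank '[[-1,0,0,30,0],[-1,0,0,60,0],[-1,0,0,90,0],[-1,0,0,120,0],[-1,0,0,140,0],[-1,0,0,156,0],[-1,0,0,156,0],[-1,0,0,156,0]]'
python3 - <<'E'
from h import *
w=TY+np.pi/2; print(grasp()[0],grasp()[1][:,0])
for x,z in [(100,168),(83,168),(41,161),(2,137),(-24,100),(-33,67),(-34,55)]: print(x,to(tray(x/1000,.04,z/1000+.019),w))
E
```

```text
time: 33.98
tool_pos: [0.6018, -0.2658, 0.4984]
tool_rot: [3.141, -0.001, -3.063]
contact_force: [-0.2, 0.2, 0.1]
opening: 0.0006
grip_force: 0.0
time: 34.65
tool_pos: [0.6022, -0.2639, 0.3433]
tool_rot: [3.141, -0.0, -3.061]
contact_force: [-0.6, 0.4, 0.5]
opening: 0.0005
grip_force: 0.0
[ 0.60213202 -0.26391152  0.18432133] [-9.96727188e-01 -8.08380605e-02  3.47487785e-04]
100 [21, 0, -3, np.float64(0.004)]
83 [38, 0, -3, np.float64(0.004)]
41 [80, 0, 4, np.float64(0.004)]
2 [119, 0, 28, np.float64(0.004)]
-24 [145, 0, 65, np.float64(0.004)]
-33 [154, 0, 98, np.float64(0.004)]
-34 [155, 0, 110, np.float64(0.004)]
```

```bash
python3 -m crank '[[-1,8,0,-1,0],[-1,16,0,-2,0],[-1,24,0,-3,0],[-1,32,0,-3,0],[-1,40,0,-3,0],[-1,48,0,-2,0],[-1,56,0,-1,0],[-1,64,0,0,0],[-1,72,0,2,0],[-1,80,0,4,0],[-1,88,0,8,0],[-1,96,0,12,0]]'
python3 -m crank '[[-1,8,0,5,0],[-1,16,0,10,0],[-1,23,0,16,0],[-1,30,0,24,0],[-1,37,0,33,0],[-1,44,0,43,0],[-1,49,0,53,0],[-1,52,0,63,0],[-1,55,0,73,0],[-1,57,0,82,0],[-1,58,0,88,0],[-1,58,0,92,0]]'
python3 - <<'E'
from h import *
print(to(tray(-.034,.04,.055+.019)));shot('top','t9')
a=cv2.imread('pics/t9.png')[140:270,375:508]
cv2.imwrite('pics/t9c.png',cv2.resize(a,None,fx=4,fy=4,interpolation=cv2.INTER_CUBIC))
E
```

```text
time: 35.65
tool_pos: [0.5059, -0.2723, 0.3304]
tool_rot: [3.141, -0.0, -3.061]
contact_force: [0.6, -1.0, 0.4]
opening: 0.0005
grip_force: 0.4
time: 36.65
tool_pos: [0.4485, -0.2769, 0.2378]
tool_rot: [3.141, -0.001, -3.062]
contact_force: [-0.3, 0.6, 0.4]
opening: 0.0005
grip_force: 0.2
[1, 1, 5]
```

View pics/t9c.png

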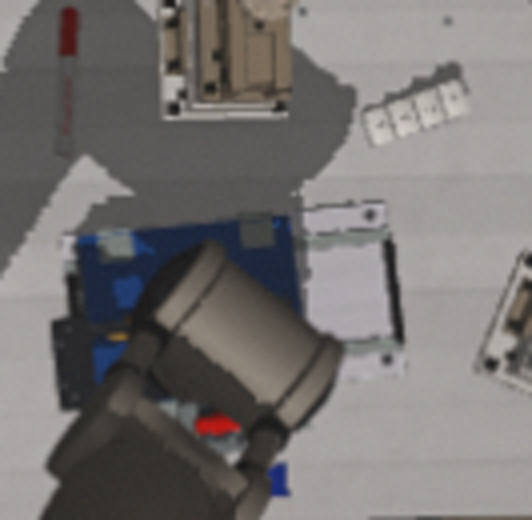

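```bash
python3 -m crank '[[-1,0,0,2,0],[-1,0,0,4,0],[-1,0,0,5,0],[-1,0,0,5,0]]'
python3 -m crank '[[-1,0,0,1,0],[-1,0,0,2,0],[-1,0,0,3,0],[-1,0,0,3,0],[-1,0,0,3,0]]'
```

```text
time: 37.03
tool_pos: [0.4492, -0.277, 0.2342]
tool_rot: [-3.141, 0.001, -3.061]
contact_force: [-0.8, -0.1, 2.5]
opening: 0.0003
grip_force: 0.9
time: 37.45
tool_pos: [0.4491, -0.2777, 0.2338]
tool_rot: [-3.138, 0.002, -3.061]
contact_force: [-7.1, 1.4, 24.1]
opening: 0.0007
grip_force: 11.8
```

```bash
python3 -m crank '[[-1,0,0,-30,0],[-1,0,0,-60,0],[-1,0,0,-100,0],[-1,0,0,-150,0],[-1,0,0,-150,0],[-1,0,0,-150,0],[-1,0,0,-150,0]]'
python3 - <<'E'
from h import *
f=np.load('pics/t8.npz');p=f['p'].astype(int);d=f['d']
m=(p[...,0]>110)&(p[...,1]<60)&(p[...,2]<60);m[:235]=0;m[:,:415]=0;m[:,445:]=0;m[256:]=0
v,u=np.nonzero(m);print(len(u),u.min(),u.max(),v.min(),v.max())
w=world('top',np.c_[u,v],z=.078);c=w.mean(0);print(c,w.min(0),w.max(0))
z=world('top',np.c_[u,v],d=d)[:,2];print(np.percentile(z,[10,50,90]))
print((np.array(tray(0,0,0))-c).round(4))
g=[.3925,-.332]
plan((g+[.25],TY),(g+[.08],TY))
E
```

```text
time: 38.03
tool_pos: [0.4488, -0.2767, 0.3804]
tool_rot: [-3.141, 0.0, -3.061]
contact_force: [0.5, 0.2, -0.7]
opening: 0.0006
grip_force: 0.0
52 424 437 243 248
[ 0.39093434 -0.33086846  0.078     ] [ 0.38341947 -0.35403974  0.078     ] [ 0.39946557 -0.31060784  0.078     ]
[0.07183704 0.08083983 0.08481874]
[ 0.0936  0.0175 -0.078 ]
shift [61, -51, -29] roll 1.57 dist 84 rows>= 13
shift [0, 0, 170] roll -0.0 dist 170 rows>= 5
```

```bash
python3 -m crank '[[-0.2,61,-51,-29,1.57],[-0.2,61,-51,-29,1.57],[-0.2,61,-51,-29,1.57],[-0.2,61,-51,-29,1.57],[-0.2,61,-51,-29,1.57],[-0.2,61,-51,-29,1.57],[-0.2,61,-51,-29,1.57],[-0.2,61,-51,-29,1.57],[-0.2,61,-51,-29,1.57],[-0.2,61,-51,-29,1.57],[-0.2,61,-51,-29,1.57],[-0.2,61,-51,-29,1.57]]'
python3 -m crank '[[-0.2,0,0,0,0.07],[-0.2,0,0,0,0.07],[-0.2,0,0,0,0.07]]'
python3 - <<'E'
from h import *
print(grasp()[0],grasp()[2]['qpos'])
plan(([.392,-.3315,.08],TY))
shot('top','t10')
a=cv2.imread('pics/t10.png')[140:270,375:508]
cv2.imwrite('pics/t10c.png',cv2.resize(a,None,fx=4,fy=4,interpolation=cv2.INTER_CUBIC))
E
```

```text
time: 39.03
tool_pos: [0.3921, -0.3325, 0.4069]
tool_rot: [-3.139, -0.004, 1.716]
contact_force: [0.0, -0.4, 0.2]
opening: 0.037
grip_force: 0.0
time: 39.28
tool_pos: [0.3922, -0.3326, 0.4077]
tool_rot: [-3.139, -0.003, 1.654]
contact_force: [-0.2, 0.2, 0.7]
opening: 0.0364
grip_force: 0.0
[ 0.39178758 -0.33215099  0.24874581] [-8.52474303e-01  3.20763015e-01  1.54675086e+00 -5.14672670e-05
  1.27773029e+00 -9.35870337e-01]
shift [0, 1, 169] roll 0.01 dist 169 rows>= 5
```

View pics/t10c.png

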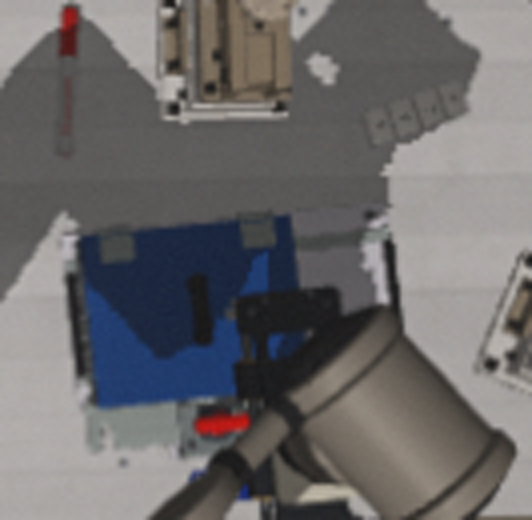

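```bash
python3 -m crank '[[-0.2,0,0,40,0],[-0.2,0,0,80,0],[-0.2,0,0,110,0],[-0.2,0,0,130,0],[-0.2,0,0,145,0],[-0.2,0,0,160,0],[-0.2,0,0,169,0],[-0.2,0,0,169,0],[-0.2,0,0,169,0]]'
python3 -m crank '[[-1,0,0,0,0],[-1,0,0,0,0],[-1,0,0,0,0],[-1,0,0,0,0],[-1,0,0,0,0],[-1,0,0,0,0],[-1,0,0,0,0]]' 40
```

```text
time: 40.08
tool_pos: [0.3923, -0.3327, 0.2405]
tool_rot: [-3.141, -0.001, 1.653]
contact_force: [0.8, 0.4, -0.2]
opening: 0.037
grip_force: 0.0
time: 40.67
tool_pos: [0.3924, -0.3328, 0.2413]
tool_rot: [3.141, 0.001, 1.652]
contact_force: [-1.3, 0.3, 5.5]
opening: 0.0127
grip_force: 40.0
```

```bash
python3 -m crank '[[-1,0,0,-5,0],[-1,0,0,-10,0],[-1,0,0,-14,0],[-1,0,0,-17,0],[-1,0,0,-17,0],[-1,0,0,-17,0],[-1,0,0,-17,0]]' 50
python3 -m crank '[[-1,0,0,0,-0.12],[-1,0,0,0,-0.24],[-1,0,0,0,-0.36],[-1,0,0,0,-0.48],[-1,0,0,0,-0.6],[-1,0,0,0,-0.7],[-1,0,0,0,-0.8],[-1,0,0,0,-0.9],[-1,0,0,0,-1],[-1,0,0,0,-1.1],[-1,0,0,0,-1.1],[-1,0,0,0,-1.1]]'
```

```text
time: 41.25
tool_pos: [0.3923, -0.3327, 0.2575]
tool_rot: [-3.142, 0.0, 1.652]
contact_force: [1.3, -3.0, -8.7]
opening: 0.0126
grip_force: 50.0
time: 42.25
tool_pos: [0.3925, -0.3325, 0.2575]
tool_rot: [3.141, 0.0, 2.749]
contact_force: [3.8, -0.7, -9.1]
opening: 0.0126
grip_force: 50.0
```

```bash
python3 -m crank '[[-1,0,0,2,0],[-1,0,0,4,0],[-1,0,0,4,0],[-0.4,0,0,4,0],[-0.4,0,0,4,0],[-0.4,0,0,4,0],[-0.4,0,0,4,0]]'
python3 -m crank '[[-0.4,0,0,-30,0],[-0.4,0,0,-70,0],[-0.4,0,0,-110,0],[-0.4,0,0,-150,0],[-0.4,0,0,-150,0],[-0.4,0,0,-150,0]]'
python3 - <<'E'
from h import *
w=TY+np.pi/2
print(grasp()[0])
# push point on lid handle's +y side
plan((tray(0.02,.2,.27),w),(tray(0,.045,.27),w)) 
shot('top','t11');shot('scene','s11')
a=cv2.imread('pics/t11.png')[190:270,375:508];b=cv2.imread('pics/s11.png')[140:240,400:520]
cv2.imwrite('pics/t11c.png',np.hstack([cv2.resize(a,(500,300),interpolation=cv2.INTER_CUBIC),cv2.resize(b,(300,300))]))
E
```

```text
time: 42.83
tool_pos: [0.392, -0.3328, 0.2539]
tool_rot: [-3.141, -0.0, 2.752]
contact_force: [-0.3, 0.1, 0.2]
opening: 0.0272
grip_force: 0.0
time: 43.33
tool_pos: [0.3922, -0.3328, 0.4061]
tool_rot: [-3.139, 0.005, 2.752]
contact_force: [-0.9, 0.1, -0.2]
opening: 0.0275
grip_force: 0.0
[ 0.39277236 -0.3334951   0.2471241 ]
shift [-5, 241, -24] roll -0.47 dist 242 rows>= 6
shift [20, -155, 0] roll -0.0 dist 156 rows>= 4
```

View pics/t11c.png

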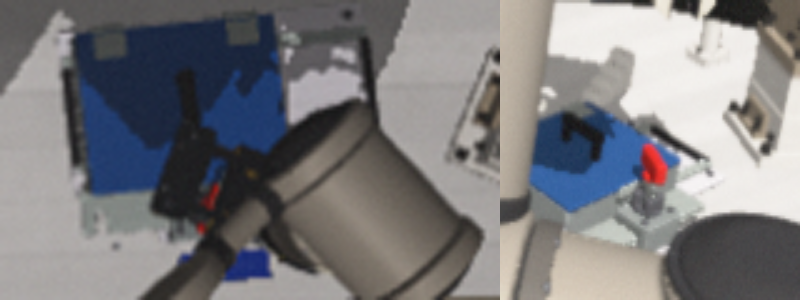

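Run:
```python
from h import *
w=TY+np.pi/2
plan((tray(-.001,.042,.25),w),(tray(-.001,.042,.083),w),(tray(-.001,-.055,.083),w))
```

```text
shift [-59, 90, -6] roll -0.47 dist 108 rows>= 4
shift [0, 0, 167] roll -0.0 dist 167 rows>= 5
shift [0, -97, 0] roll -0.0 dist 97 rows>= 3
```

```bash
python3 -m crank '[[-1,-59,90,-6,-0.47],[-1,-59,90,-6,-0.47],[-1,-59,90,-6,-0.47],[-1,-59,90,-6,-0.47],[-1,-59,90,-6,-0.47],[-1,-59,90,-6,-0.47],[-1,-59,90,-6,-0.47],[-1,-59,90,-6,-0.47]]' 30
python3 -m crank '[[-1,0,0,40,0],[-1,0,0,80,0],[-1,0,0,110,0],[-1,0,0,130,0],[-1,0,0,145,0],[-1,0,0,158,0],[-1,0,0,164,0],[-1,0,0,164,0],[-1,0,0,164,0]]'
python3 -m crank '[[-1,0,-8,0,0],[-1,0,-16,0,0],[-1,0,-24,0,0],[-1,0,-32,0,0],[-1,0,-40,0,0],[-1,0,-48,0,0],[-1,0,-56,0,0],[-1,0,-64,0,0],[-1,0,-72,0,0],[-1,0,-80,0,0],[-1,0,-86,0,0],[-1,0,-86,0,0]]'
python3 - <<'E'
from h import *
g=grasp()[0];e=g[:2]-TC;print(g, 'tray y', -np.sin(TY)*e[0]+np.cos(TY)*e[1])
E
```

```text
time: 44.1
tool_pos: [0.4804, -0.2724, 0.4091]
tool_rot: [3.141, -0.001, -3.065]
contact_force: [0.2, 0.4, 0.5]
opening: 0.0001
grip_force: 0.0
time: 44.85
tool_pos: [0.4809, -0.2723, 0.246]
tool_rot: [-3.141, 0.0, -3.063]
contact_force: [-1.6, -0.1, 0.6]
opening: 0.0003
grip_force: 0.0
time: 45.85
tool_pos: [0.4879, -0.359, 0.2456]
tool_rot: [-3.14, 0.0, -3.062]
contact_force: [-0.2, 0.2, -0.3]
opening: 0.0007
grip_force: 0.0
[ 0.4878992  -0.35922718  0.08659997] tray y -0.04595286782699043
```

```bash
python3 -m crank '[[-1,0,-4,0,0],[-1,0,-8,0,0],[-1,0,-12,0,0],[-1,0,-14,0,0],[-1,0,-14,0,0],[-1,0,-14,0,0]]'
python3 -m crank '[[-1,0,-2,0,0],[-1,0,-4,0,0],[-1,0,-4,0,0]]'
python3 -m crank '[[-1,0,-1,0,0],[-1,0,-2,0,0],[-1,0,-2,0,0]]'
python3 - <<'E'
from h import *
g=grasp()[0];e=g[:2]-TC;print(g, 'tray y', -np.sin(TY)*e[0]+np.cos(TY)*e[1])
E
```

```text
time: 46.35
tool_pos: [0.4891, -0.3718, 0.2458]
tool_rot: [-3.141, 0.0, -3.062]
contact_force: [1.0, -0.5, 0.7]
opening: 0.0004
grip_force: 0.0
time: 46.6
tool_pos: [0.4894, -0.3757, 0.2458]
tool_rot: [-3.141, 0.0, -3.061]
contact_force: [-0.2, 1.1, 0.3]
opening: 0.0005
grip_force: 0.3
time: 46.85
tool_pos: [0.4896, -0.3776, 0.2458]
tool_rot: [-3.141, 0.0, -3.061]
contact_force: [-0.5, 0.6, -0.3]
opening: 0.0006
grip_force: 0.5
[ 0.48964441 -0.37768223  0.08681348] tray y -0.06448748345351515
```

```bash
python3 -m crank '[[-1,0,-1,0,0],[-1,0,-2,0,0],[-1,0,-2,0,0]]'
python3 -m crank '[[-1,0,-1,0,0],[-1,0,-2,0,0],[-1,0,-2,0,0]]'
python3 - <<'E'
from h import *
g=grasp()[0];e=g[:2]-TC;print(g, 'tray y', -np.sin(TY)*e[0]+np.cos(TY)*e[1])
shot('top','t12');
a=cv2.imread('pics/t12.png')[170:270,375:508]
cv2.imwrite('pics/t12c.png',cv2.resize(a,None,fx=5,fy=5,interpolation=cv2.INTER_CUBIC))
E
```

```text
time: 47.1
tool_pos: [0.4897, -0.3797, 0.2458]
tool_rot: [-3.141, 0.0, -3.061]
contact_force: [0.7, 0.9, 1.3]
opening: -0.0002
grip_force: 0.5
time: 47.35
tool_pos: [0.4899, -0.3808, 0.2458]
tool_rot: [3.139, -0.0, -3.061]
contact_force: [-0.2, 6.2, 2.8]
opening: 0.0001
grip_force: 3.1
[ 0.48985132 -0.3804165   0.08675871] tray y -0.0672295700312985
```

View pics/t12c.png

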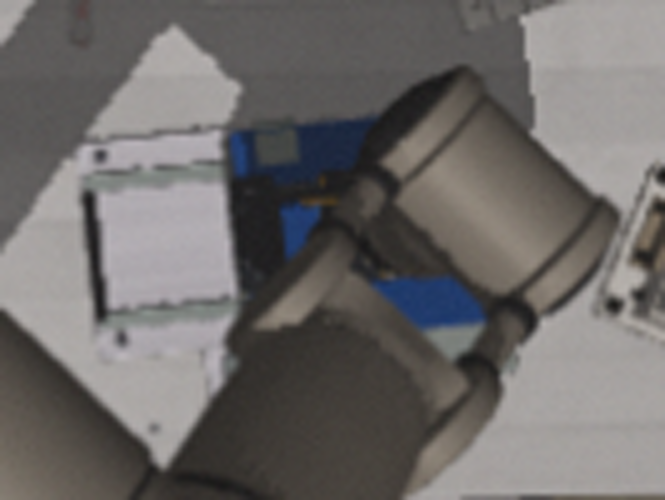

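```bash
python3 -m crank '[[-1,0,-1,0,0],[-1,0,-1,0,0],[-1,0,-1,0,0]]'
python3 -m crank '[[-1,0,6,0,0],[-1,0,12,0,0],[-1,0,12,-30,0],[-1,0,12,-70,0],[-1,0,12,-110,0],[-1,0,12,-150,0],[-1,0,12,-150,0],[-1,0,12,-150,0]]'
python3 - <<'E'
from h import *
plan(([.392,-.3325,.24],1.181),([.392,-.3325,.0945],1.181))
E
```

```text
time: 47.65
tool_pos: [0.49, -0.3811, 0.2457]
tool_rot: [3.138, -0.001, -3.061]
contact_force: [-0.6, 8.8, 4.4]
opening: 0.0008
grip_force: 4.7
time: 48.32
tool_pos: [0.489, -0.3706, 0.3987]
tool_rot: [-3.136, 0.004, -3.061]
contact_force: [0.1, 0.1, -0.5]
opening: 0.0004
grip_force: 0.0
shift [94, 47, -1] roll 0.47 dist 105 rows>= 4
shift [1, 1, 145] roll -0.0 dist 146 rows>= 4
```

```bash
python3 -m crank '[[-0.4,94,47,-1,0.47],[-0.4,94,47,-1,0.47],[-0.4,94,47,-1,0.47],[-0.4,94,47,-1,0.47],[-0.4,94,47,-1,0.47],[-0.4,94,47,-1,0.47],[-0.4,94,47,-1,0.47],[-0.4,94,47,-1,0.47]]'
python3 - <<'E'
from h import *
plan(([.392,-.3325,.0945],1.181))
E
```

```text
time: 48.98
tool_pos: [0.392, -0.3314, 0.3961]
tool_rot: [3.141, -0.001, 2.754]
contact_force: [0.4, 0.4, -0.4]
opening: 0.0277
grip_force: 0.0
shift [-1, -1, 143] roll 0.0 dist 143 rows>= 4
```

```bash
python3 -m crank '[[-0.4,-1,-1,40,0],[-0.4,-1,-1,80,0],[-0.4,-1,-1,105,0],[-0.4,-1,-1,120,0],[-0.4,-1,-1,132,0],[-0.4,-1,-1,140,0],[-0.4,-1,-1,143,0],[-0.4,-1,-1,143,0],[-0.4,-1,-1,143,0]]'
python3 -m crank '[[-1,0,0,0,0],[-1,0,0,0,0],[-1,0,0,0,0],[-1,0,0,0,0],[-1,0,0,0,0],[-1,0,0,0,0]]' 50
python3 -m crank '[[-1,0,0,-2,0],[-1,0,0,-3,0],[-1,0,0,-3,0],[-1,0,0,-3,0]]'
python3 -m crank '[[-1,0,0,0,0.1],[-1,0,0,0,0.2],[-1,0,0,0,0.3],[-1,0,0,0,0.4],[-1,0,0,0,0.5],[-1,0,0,0,0.6],[-1,0,0,0,0.7],[-1,0,0,0,0.8],[-1,0,0,0,0.9],[-1,0,0,0,1],[-1,0,0,0,1.1],[-1,0,0,0,1.1]]'
python3 -m crank '[[-1,0,0,0,0],[-1,0,0,0,0]]'
```

```text
time: 49.73
tool_pos: [0.3924, -0.3327, 0.2542]
tool_rot: [-3.141, 0.001, 2.752]
contact_force: [0.2, -0.2, 0.7]
opening: 0.0276
grip_force: 0.0
time: 50.23
tool_pos: [0.3924, -0.3323, 0.2543]
tool_rot: [3.142, 0.001, 2.752]
contact_force: [2.1, 3.6, 5.7]
opening: 0.0128
grip_force: 50.0
time: 50.57
tool_pos: [0.3922, -0.3325, 0.2562]
tool_rot: [3.141, -0.0, 2.752]
contact_force: [5.5, -0.1, -8.2]
opening: 0.0127
grip_force: 50.0
time: 51.57
tool_pos: [0.392, -0.3326, 0.2562]
tool_rot: [-3.141, -0.0, 1.649]
contact_force: [3.8, -0.5, -9.9]
opening: 0.0124
grip_force: 50.0
time: 51.73
tool_pos: [0.392, -0.3326, 0.2565]
tool_rot: [-3.141, -0.0, 1.654]
contact_force: [3.7, -0.6, -8.0]
opening: 0.0127
grip_force: 50.0
```

Now lower it with the handle held, then let go.

```bash
python3 -m crank '[[-1,0,0,3,0],[-1,0,0,6,0],[-1,0,0,9,0],[-1,0,0,12,0],[-1,0,0,14,0],[-1,0,0,14,0],[-1,0,0,14,0]]'
python3 -m crank '[[-0.4,0,0,0,0],[-0.4,0,0,0,0],[-0.4,0,0,0,0],[-0.4,0,0,0,0],[-0.4,0,0,-30,0],[-0.4,0,0,-70,0],[-0.4,0,0,-110,0],[-0.4,0,0,-150,0],[-0.4,0,0,-200,0],[-0.4,0,0,-200,0],[-0.4,0,0,-200,0]]'
python3 -m crank '[[-0.4,-260,0,0,0],[-0.4,-260,0,0,0],[-0.4,-260,0,0,0],[-0.4,-260,0,0,0],[-0.4,-260,0,0,0],[-0.4,-260,0,0,0],[-0.4,-260,0,0,0],[-0.4,-260,0,0,0]]'
python3 - <<'E'
from h import *
p,d=shot('top','t13');_,ds=shot('scene','s13');print(grasp()[0])
p=p.astype(int);m=(p[...,0]>110)&(p[...,1]<60)&(p[...,2]<60);m[:235]=0;m[:,:400]=0;m[:,455:]=0;m[256:]=0
v,u=np.nonzero(m);print(len(u));w=world('top',np.c_[u,v],d=d);print(w.mean(0),np.percentile(w[:,2],[10,50,90,100]))
a=cv2.imread('pics/t13.png')[170:270,375:508];b=cv2.imread('pics/s13.png')[130:240,400:540]
cv2.imwrite('pics/t13c.png',np.hstack([cv2.resize(a,(470,354),interpolation=cv2.INTER_CUBIC),cv2.resize(b,(320,354))]))
E
```

```text
time: 52.32
tool_pos: [0.3921, -0.3326, 0.2426]
tool_rot: [-3.141, 0.0, 1.652]
contact_force: [3.7, -1.1, -7.6]
opening: 0.0126
grip_force: 50.0
time: 53.23
tool_pos: [0.3921, -0.3325, 0.4464]
tool_rot: [3.137, 0.006, 1.652]
contact_force: [-0.2, 0.4, -0.4]
opening: 0.0277
grip_force: 0.0
time: 53.9
tool_pos: [0.4122, -0.595, 0.437]
tool_rot: [-3.138, -0.006, 1.649]
contact_force: [0.9, 0.9, -0.6]
opening: 0.0278
grip_force: 0.0
[ 0.41272246 -0.59111245  0.28085054]
1
[ 0.39268728 -0.3552179   0.07277576] [0.07277576 0.07277576 0.07277576 0.07277576]
```

View pics/t13c.png

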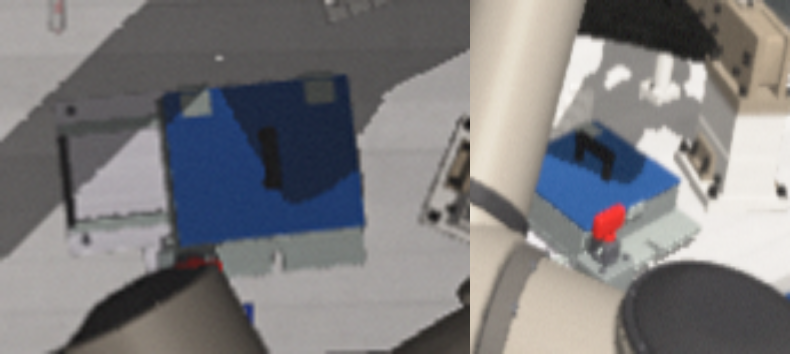

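Run:
```python
from h import *
for n in('s5','s11','s13'):
    f=np.load(f'pics/{n}.npz');p=f['p'].astype(int);d=f['d']
    m=(p[...,0]>140)&(p[...,1]<70)&(p[...,2]<70);m[:150]=0;m[:,:430]=0;m[230:]=0;m[:,490:]=0
    v,u=np.nonzero(m);w=world('scene',np.c_[u,v],d=d);print(n,len(u),w.mean(0).round(3),np.percentile(w[:,2],[5,50,95]).round(3),np.percentile(w[:,1],[2,98]).round(3),np.percentile(w[:,0],[2,98]).round(3))
f=np.load('pics/t13.npz');fx=lambda P:(np.array(P,float)+.5)/3.54-.5+[375,170]
w=world('top',fx([(165,95),(345,78),(363,228),(178,245)]),z=.056);e=w.mean(0)[:2]-TC;print('lid centre in tray0 y',-np.sin(TY)*e[0]+np.cos(TY)*e[1])
print(world('top',fx([(200,220),(340,210),(240,120)]),d=f['d']).round(3)[:,2])
```

```text
s5 98 [ 0.387 -0.324  0.072] [0.059 0.073 0.08 ] [-0.345 -0.306] [0.381 0.394]
s11 71 [ 0.385 -0.323  0.085] [0.071 0.087 0.093] [-0.333 -0.316] [0.37  0.406]
s13 94 [ 0.386 -0.324  0.072] [0.059 0.073 0.08 ] [-0.346 -0.306] [0.381 0.393]
lid centre in tray0 y -0.08994875201892706
[0.054 0.06  0.056]
```

The plunger measures the same as in its original locked position, the tray is at 90 mm and the lid is flat.

```bash
python3 -c "
from cell import ticket
print(ticket.hand_in())"
```

```text
the job is handed in; nothing more can be done
None
```

The job is handed in: all four gauges are in the tray with the lid shut, and by my camera measurements the tray is at about 90 mm with the plunger down in its notch; the hand-in returned no verdict.

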